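# Bung the tasting cask

### The job

Close the small oak cask: take the stouter of the two tapered bungs from the wooden block, set it gently, narrow end down, into the tapered collar that stands proud on top of the cask, and let go so that it centres itself. Then press slowly straight down on the bung until the collar has slid down to its hard stop, seat it there with a steady push of about 20 N for half a second (never more than 25 N), and leave the bung sitting upright in the collar. Leave the slim bung, the tumbler and the bottle where they are.

Things in the scene. Friction and masses are not known exactly. Their poses are not given: they have to be found in the camera images.
- bung: The stouter bung, turned from light wood, about 50 g: a tapered plug 26 mm high, 22 mm across at its flat foot and 42 mm across at its shoulder, with a plain round knob above it, 28 mm across and 30 mm high (56 mm in all; flat top). Stands foot down in one of the two holes of the block. Origin: centre of the foot; z along its axis, up to the knob; round, so its yaw means nothing.
- spare: The slim bung of the same wood and height, to be left alone: foot 16 mm, shoulder 29 mm, knob 20 mm across. Stands in the other hole. Origin: centre of the foot, z up.
- block: Dark wooden rest block, fixed, 190 (x) x 85 (y) x 24 mm high, with two blind holes 36 mm across and 12 mm deep, 45 mm either side of its centre along its x; the bungs stand loosely on the hole floors, so that their shoulders are 38 mm and their tops 68 mm above the table. Which bung is in which hole varies. Origin: centre of its underside.
- cask: Small oak cask lying in a wooden cradle, fixed: 260 mm long along its own y, 190 mm across at the belly, crown 213 mm above the table, dark steel hoops, brass spigot at the +y end. The collar sits in the middle of the crown. Origin: on the table under the middle of the cask.
- collar_mouth (a point): Centre of the mouth (upper rim) of the dark waxed rubber collar, 52 mm across, bore tapered like the stouter bung, 39 mm at the mouth, 25 mm 18 mm below; that bung seats with its foot 20 to 24 mm under the mouth. Mouth starts 6 to 34 mm above the crown. Pushed down it slides against about 8 N, stays where left, and stops hard after 4 to 18 mm; how far cannot be seen or read. z up.
- tumbler: Steel tumbler standing on the table, 72 mm across, 85 mm high. Bystander. Origin: centre of its underside.
- bottle: Green glass bottle standing on the table, 74 mm across, 240 mm high. Bystander. Origin: centre of its underside.

How it is judged:
By the outcome, as a careful person would: the job done as asked, in the order asked, and still so for the second after the job is handed in, with the robot touching nothing.
It also fails if it takes over 64 s, if anything falls off the work surface, if the arm or the gripper's body presses on something with over 40 N, if the wrist force passes 120 N, or if a joint passes its speed limit or range.

### The arm

A 6-joint arm with a two-finger parallel gripper is mounted at the origin on the work surface. World frame = base frame: x ahead of the robot, y to its left, z up, the work surface at z = 0. Lengths are in m, angles in rad, forces in N, time in s.
With the tool pointing down it reaches from about 0.225 to 0.725 m from the base axis. Payload 3.1 kg.
Tool frame: the origin (TCP) lies on the centre line of the jaws, within the pads' length; the fingertips stand robot.tip_reach ahead of it and the grasp point (between the pads) lies 6 mm ahead of it (robot.tip_reach is the distance from the TCP to the fingertips, in m); z points along the fingers, y is the line along which they close (so a half turn about z gives the same grasp; the last joint's range is limited). The gripper opens to 85 mm and grips with 20 to 120 N. Pads are 22 mm wide; open, the fingers measure 114 mm over their backs; the gripper's body (76 mm by 85 mm) begins 54 mm behind the grasp point. The pads swing forward as they close: fully open they stand 13 mm farther back than shut.
Start: joints at [-1.452, 0.048, 0.099, 1.622, 0, 1.443], TCP at [0.128, -0.509, 0.256] pointing down, gripper open.
Joint ranges: [-2.91, 2.91], [-0.99, 1.94], [-1.21, 1.42], [-2.12, 2.29], [-1.49, 1.47], [-3.14, 3.14]. Speed limits (rad/s): [2.79, 2.79, 3.14, 3.14, 3.14, 3.14].

### API

Orientations are given as a unit quaternion [w, x, y, z].
In Python, from cell import robot gives the robot as it stands.
- The arm moves only by the tool step_hand, called after "Call:" in YAML: its name, and indented under it one key for each argument. Schema: {"type":"object","properties":{"moves":{"type":"array","items":{"type":"object","properties":{"aperture":{"type":"number"},"xyz":{"type":"array","items":{"type":"number"},"minItems":3,"maxItems":3},"rz":{"type":"number"}},"additionalProperties":false,"required":["aperture"]},"minItems":1,"maxItems":20},"squeeze":{"type":"number"},"only":{"type":"string"},"quiet":{"type":"boolean"},"lines":{"type":"string"}},"required":["moves"],"additionalProperties":false}. moves is a list of rows, 1 to 20 of them, each an object with the fields aperture (the finger opening in m), xyz (a list: dx, dy, dz in shares of the most that a row can go, 1 being 50 mm), rz (a turn about the tool's z in a scale on which 1.0 is 4 rad); a field left out counts as zero (the opening has to be given); each row shifts and turns the commanded pose from where the row before left it, along the tool's axes as they then stand; what a row does not reach is not made up. A row lasts 1/10 s, in which the tool goes at most 0.05 m and 0.15 rad, less where a joint would pass 70% of its speed; a pose out of reach is approached as far as the arm can. The fingers move at their own pace and stop on an object; squeeze is the grip in N (left out, the last holds). Time passes only in rows, so rows that do not move let the fingers close. The tool returns the time, the measured TCP pose, the force, the opening and the grip force at its end. only (a regular expression) keeps the lines of the reply that match it, lines (a string "A,B") keeps lines A to B, and quiet returns only ok. Shift and turn numbers lie between -1 and 1, and a call with a number outside is refused. Input that does not fit is refused with a message, and nothing moves.
- robot.state(): the state, without advancing time (a new reading comes with each control period).
- robot.read_camera(name): name is "scene" or "top" or "wrist"; returns a dict with "pixels" (400x640x3 uint8, red, green, blue), "fovy" (degrees; the focal length in pixels is half the picture's height over the tangent of half this angle, whatever the lens; pixels are square), "cx", "cy" (the principal point, pixels), "rvec" (rotation vector, rad) and "tvec" (3), from world to camera coordinates, as OpenCV has them; the wrist camera has in their place "hand_eye" (4x4, takes a point from camera to tool coordinates, whose origin is the TCP and whose axes are the flange's). Camera axes: x right, y down, z forward; pixel columns grow to the right and rows downward; lengths in m; the calibration is good to about 2 mm. A picture is of the moment at which its call begins: read the wrist's pose just before it. There is no depth.
- robot.hand_in(): hands the job in; it is judged then, once.
The state is a dict: "t": time; "joint_positions": joint angles; "qvel": joint speeds; "tau": joint torques, N m; "position": TCP position; "ee_rot": TCP orientation; "contact_force": force on the tool from outside, world axes, zero at the start; "torque": the same for the moment, N m; "finger_gap": finger opening in m; "gripper_force": force on a finger pad.
Only numpy, scipy, OpenCV 4.12 (cv2) and the standard library are available. Lean on these libraries where they do the work, as an engineer would, in place of code of your own. Each camera call takes 0.05 s, during which the arm holds its last target. There are 200 camera calls.

## Working session

There is one attempt and no reset: what is moved stays moved. The work goes in short steps, Python scripts to look and compute and a tool call to move; the robot and the scene stay as the last step left them, time stands still between calls to the robot, and variables do not carry over. Pictures are saved under pics/ and viewed, at most 10 in all, crops included, and the job is handed in when it is done.

```bash
ls; mkdir -p pics
```

Create h.py:
```python
import numpy as np, cv2
from cell import robot
from scipy.spatial.transform import Rotation as R
def cam(name):
    s=robot.state(); c=robot.read_camera(name); im=c["pixels"]
    f=im.shape[0]/2/np.tan(np.radians(c["fovy"])/2)
    K=np.array([[f,0,c["cx"]],[0,f,c["cy"]],[0,0,1]])
    if "hand_eye" in c and c["hand_eye"] is not None:
        T=np.eye(4); q=np.array(s["ee_rot"])
        T[:3,:3]=R.from_quat(q[[1,2,3,0]]).as_matrix(); T[:3,3]=s["position"]
        W=T@np.array(c["hand_eye"])
    else:
        Rm=cv2.Rodrigues(np.array(c["rvec"],float))[0]; W=np.eye(4); W[:3,:3]=Rm.T; W[:3,3]=-Rm.T@np.array(c["tvec"])
    return im,K,W
def ray(K,W,u,v):
    d=W[:3,:3]@np.linalg.inv(K)@np.array([u,v,1.]); return W[:3,3],d/np.linalg.norm(d)
def onz(K,W,u,v,z):
    o,d=ray(K,W,u,v); return o+d*(z-o[2])/d[2]
def proj(K,W,p):
    q=K@(W[:3,:3].T@(np.array(p)-W[:3,3])); return q[:2]/q[2]
def save(im,n): cv2.imwrite("pics/"+n,im[:,:,::-1])
```

Run:
```python
from h import *
s=robot.state(); print({k:np.round(s[k],4).tolist() for k in s}, robot.tip_reach)
for n in("scene","top"):
    im,K,W=cam(n); save(im,n+".png"); print(n,K[0,0],W.round(3).tolist())
    np.savez("/tmp/"+n,im=im,K=K,W=W)
```

```text
cell.py
pics
{'t': 0.0, 'joint_positions': [-1.4518, 0.0488, 0.0976, 1.622, -0.0, 1.443], 'qvel': [-0.0002, 0.0012, 0.0014, 0.0003, -0.002, -0.0004], 'tau': [0.0001, -33.878, 32.0015, 0.0202, -0.0001, 0.0], 'position': [0.1282, -0.5085, 0.2551], 'ee_rot': [-0.0012, 0.9924, 0.1231, -0.0], 'contact_force': [0.2979, 0.9056, 0.9522], 'torque': [-0.0023, 0.0165, 0.0194], 'gripper_force': 0.0, 'finger_gap': 0.0859} 0.025
scene 399.5379000361654 [[0.309, 0.629, -0.713, 1.24], [0.951, -0.19, 0.244, -0.191], [0.018, -0.754, -0.657, 0.868], [0.0, 0.0, 0.0, 1.0]]
top 400.34613871475256 [[-0.03, -0.994, 0.107, 0.376], [-1.0, 0.031, 0.005, 0.053], [-0.009, -0.107, -0.994, 1.124], [0.0, 0.0, 0.0, 1.0]]
```

View pics/scene.png

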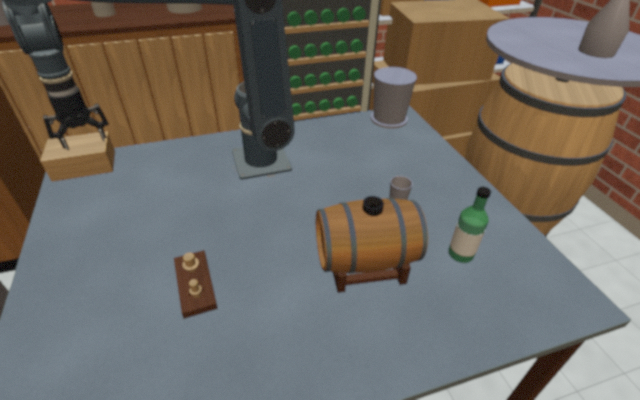

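View pics/top.png

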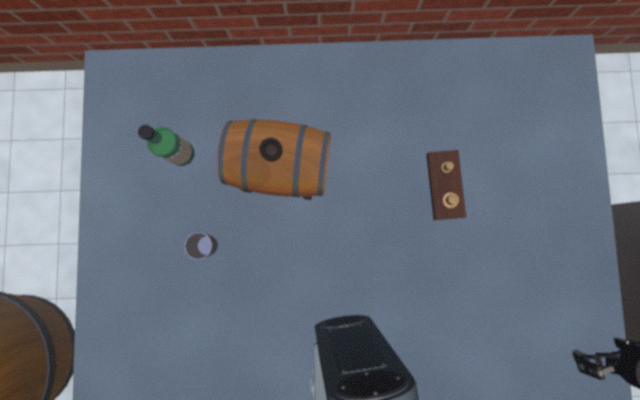

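The scene picture shows the block at about (195,283), with the stouter bung at (190,262) and the slim one at (194,287). The cask is at (370,237) with its dark collar at (373,205). In the top view the stout bung is at (451,200), the slim one at (447,167), the collar at (271,149), the tumbler at (200,245) and the bottle around (165,145).

Run:
```python
from h import *
D={n:np.load(f"/tmp/{n}.npz") for n in("top","scene")}
def blobs(n,roi,lo,hi):
    x0,y0,x1,y1=roi; im=D[n]["im"][y0:y1,x0:x1]; hsv=cv2.cvtColor(im,cv2.COLOR_RGB2HSV)
    m=cv2.inRange(hsv,lo,hi); k,l,st,c=cv2.connectedComponentsWithStats(m)
    return [(c[i]+[x0,y0],st[i]+[x0,y0,0,0,0]) for i in range(1,k) if st[i,4]>15]
for n,roi in(("top",(425,145,470,222)),("scene",(172,245,220,318))):
    for c,st in blobs(n,roi,(10,40,120),(30,200,255)): print(n,"bung",c.round(1),st, onz(D[n]["K"],D[n]["W"],*c,0.045).round(4))
for n,roi in(("top",(255,130,288,168)),("scene",(355,190,392,222))):
    for c,st in blobs(n,roi,(0,0,0),(180,255,65)): print(n,"collar",c.round(1),st,[onz(D[n]["K"],D[n]["W"],*c,z).round(4).tolist() for z in(.22,.247)])
for n,roi in (("top",(240,125,300,175)),("scene",(345,185,400,225))):
    x0,y0,x1,y1=roi; cv2.imwrite(f"pics/c_{n}.png",cv2.resize(D[n]["im"][y0:y1,x0:x1,::-1],None,fx=6.6,fy=6.6,interpolation=2))
a=cv2.imread("pics/c_top.png");b=cv2.imread("pics/c_scene.png")
x=cv2.resize(D["top"]["im"][140:225,420:475,::-1],None,fx=6,fy=6)[:594]
h=np.zeros((600,800,3),np.uint8);h[:330,:396]=a[:330,:396];h[:264,400:763]=b[:264,:363];h[340:,0:330]=x[:260];
cv2.imwrite("pics/crops.png",h)
```

```text
top bung [447.5 166.4] [442 162  12  11  89] [ 0.56  -0.284  0.045]
top bung [450.5 199.6] [442 192  17  16 195] [ 0.4691 -0.2863  0.045 ]
scene bung [189.3 261.5] [182 253  17  18 214] [ 0.4726 -0.2879  0.045 ]
scene bung [193.8 286.9] [189 279  13  16 126] [ 0.5608 -0.2835  0.045 ]
top collar [270.4 149.3] [260 139  22  22 361] [[0.583, 0.1744, 0.22], [0.5768, 0.1708, 0.247]]
scene collar [372.6 205.5] [363 197  20  18 299] [[0.584, 0.1746, 0.22], [0.6114, 0.1594, 0.247]]
```

View pics/crops.png

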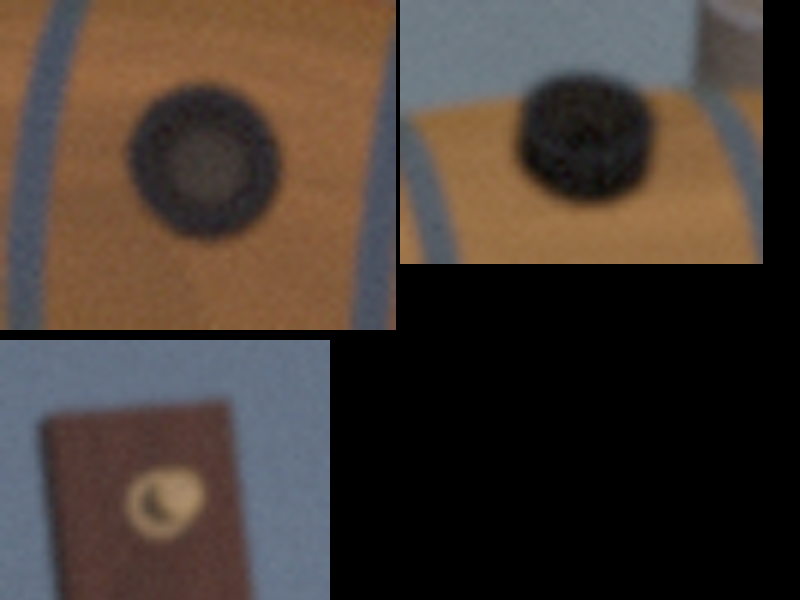

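The dark collar (top view, about (271,149)) stands 15–20 mm proud, and the stout bung measures near (0.470,-0.287) in both views. I'll move above it and check with the wrist camera.

The rows are not in the units I measure in: shifts go in shares of 50 mm and turns go in shares of 4 rad. I convert before sending: 0.034 m is 0.68, -0.0115 m is -0.23.

Call:
step_hand:
  moves:
    - {"aperture":0.085,"xyz":[0.68,-0.23,0]}
    - {"aperture":0.085,"xyz":[0.68,-0.23,0]}
    - {"aperture":0.085,"xyz":[0.68,-0.23,0]}
    - {"aperture":0.085,"xyz":[0.68,-0.23,0]}
    - {"aperture":0.085,"xyz":[0.68,-0.23,0]}
    - {"aperture":0.085,"xyz":[0.68,-0.23,0]}
    - {"aperture":0.085,"xyz":[0.68,-0.23,0]}
    - {"aperture":0.085,"xyz":[0.68,-0.23,0]}
    - {"aperture":0.085,"xyz":[0.68,-0.23,0]}
    - {"aperture":0.085,"xyz":[0.68,-0.23,0]}
    - {"aperture":0.085}
    - {"aperture":0.085}

```text
t: 1.3
position: [0.43, -0.3139, 0.2556]
ee_rot: [-0.0, 0.992, 0.124, -0.001]
contact_force: [0.6, 0.2, -0.3]
finger_gap: 0.085
gripper_force: 0.0
```

Run:
```python
from h import *
im,K,W=cam("wrist"); save(im,"w1.png"); np.savez("/tmp/w1",im=im,K=K,W=W); print(K[0,0],W.round(4).tolist(), proj(K,W,[.47,-.287,.068]),robot.state()["joint_positions"])
```

```text
310.58167304572277 [[0.2473, -0.9277, -0.2795, 0.5009], [-0.9689, -0.237, -0.0706, -0.2949], [-0.0007, 0.2883, -0.9575, 0.3734], [0.0, 0.0, 0.0, 1.0]] [300.85229234 134.15755713] [-7.57653502e-01  6.83046354e-02  1.19285110e-01  1.62309358e+00
 -6.39198486e-04  2.13673080e+00]
```

View pics/w1.png

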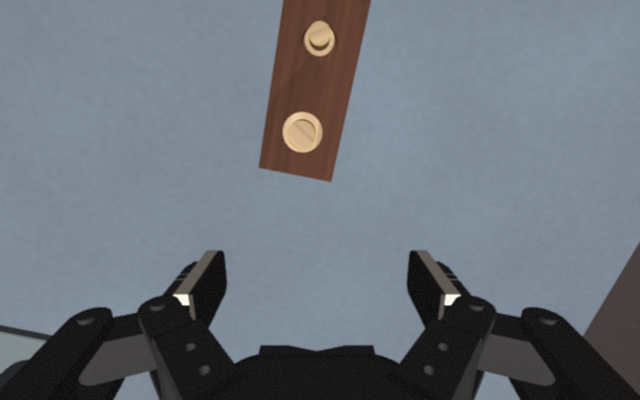

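The wrist view shows the stout bung at (302,132) with its round shoulder whole, and the slim one at (319,39). The prediction was (301,134), so they agree.

Add to h.py:
```python
def bung(im,K,W,z=.038,amin=600):
    hsv=cv2.cvtColor(im,cv2.COLOR_RGB2HSV); m=cv2.inRange(hsv,(8,50,130),(30,255,255)); m=cv2.morphologyEx(m,cv2.MORPH_CLOSE,np.ones((5,5)))
    for c in cv2.findContours(m,0,1)[0]:
        if cv2.contourArea(c)<amin: continue
        (u,v),(a,b),_=cv2.fitEllipse(cv2.convexHull(c)); P=onz(K,W,u,v,z)
        print("blob",round(u,1),round(v,1),"px",round(a,1),round(b,1),"P",P.round(4),"width",(np.linalg.norm(P-W[:3,3])*np.array([a,b])/K[0,0]).round(4))
def tool(p):
    s=robot.state(); q=np.array(s["ee_rot"]); d=R.from_quat(q[[1,2,3,0]]).as_matrix().T@(np.array(p)-s["position"]); print("tool delta",d.round(4), "from",np.round(s["position"],4), "F",np.round(s["contact_force"],1))
```

Run:
```python
from h import *
d=np.load("/tmp/w1.npz"); bung(d["im"],d["K"],d["W"]); tool([.47,-.287,.067])
```

```text
blob 302.1 131.7 px 40.3 41.5 P [ 0.4697 -0.2869  0.038 ] width [0.0437 0.045 ]
blob 319.0 38.6 px 30.3 35.3 P [ 0.5607 -0.282   0.038 ] width [0.0332 0.0387]
tool delta [ 0.0463 -0.0165  0.1887] from [ 0.4295 -0.3144  0.2557] F [-0.2 -0.1  0.7]
```

In the tool's units: 0.02 m is 0.4, 0.016 m is 0.32.

Call:
step_hand:
  moves:
    - {"aperture":0.085,"xyz":[0.3,-0.11,0.4]}
    - {"aperture":0.085,"xyz":[0.3,-0.11,0.4]}
    - {"aperture":0.085,"xyz":[0.32,-0.11,0.4]}
    - {"aperture":0.085,"xyz":[0,0,0.4]}
    - {"aperture":0.085,"xyz":[0,0,0.4]}
    - {"aperture":0.085,"xyz":[0,0,0.3]}
    - {"aperture":0.085}
    - {"aperture":0.085}

```text
t: 2.15
position: [0.4698, -0.2878, 0.1415]
ee_rot: [-0.0, 0.992, 0.122, -0.0]
contact_force: [-0.3, -0.1, 0.0]
finger_gap: 0.0852
gripper_force: 0.0
```

Run:
```python
from h import *
tool([.4697,-.2869,.067]); im,K,W=cam("wrist"); save(im,"w2.png"); bung(im,K,W,amin=900)
```

```text
tool delta [ 0.0001 -0.0009  0.0745] from [ 0.4698 -0.2878  0.1415] F [-0.3 -0.1  0. ]
blob 316.6 208.3 px 56.7 61.3 P [ 0.4681 -0.2874  0.038 ] width [0.0426 0.0461]
blob 342.6 79.1 px 44.6 47.6 P [ 0.5606 -0.282   0.038 ] width [0.032  0.0341]
```

In the tool's units: 0.02 m is 0.4, 0.015 m is 0.3.

Call:
step_hand:
  moves:
    - {"aperture":0.085,"xyz":[0,-0.02,0.3]}
    - {"aperture":0.085,"xyz":[0,0,0.4]}
    - {"aperture":0.085,"xyz":[0,0,0.4]}
    - {"aperture":0.085,"xyz":[0,0,0.25]}
    - {"aperture":0.085,"xyz":[0,0,0.14]}
    - {"aperture":0.085}
    - {"aperture":0.02}
    - {"aperture":0.02}
    - {"aperture":0.02}
    - {"aperture":0.02}
    - {"aperture":0.02}
    - {"aperture":0.02}
    - {"aperture":0.02}
  squeeze: 25

```text
t: 3.5
position: [0.4706, -0.2866, 0.0676]
ee_rot: [0.0, 0.992, 0.123, 0.001]
contact_force: [0.1, 0.1, 4.1]
finger_gap: 0.0269
gripper_force: 27.1
```

Run:
```python
from h import *
tool([.4697,-.2869,.067]); im,K,W=cam("wrist"); save(im,"w3.png")
```

```text
tool delta [-0.001   0.      0.0006] from [ 0.4706 -0.2866  0.0676] F [0.1 0.1 4.1]
```

View pics/w3.png

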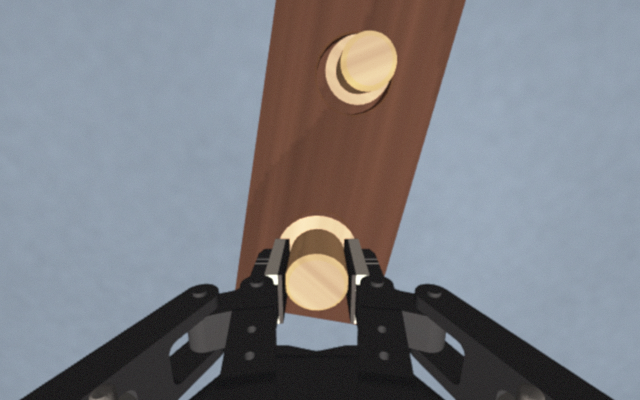

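The wrist picture shows the knob held centrally between the pads at (317,280), and the slim bung undisturbed at (367,62). I'll lift straight up.

In the tool's units: -0.03 m is -0.6, -0.025 m is -0.5.

Call:
step_hand:
  moves:
    - {"aperture":0.02,"xyz":[0,0,-0.1]}
    - {"aperture":0.02,"xyz":[0,0,-0.3]}
    - {"aperture":0.02,"xyz":[0,0,-0.5]}
    - {"aperture":0.02,"xyz":[0,0,-0.6]}
    - {"aperture":0.02,"xyz":[0,0,-0.6]}
    - {"aperture":0.02,"xyz":[0,0,-0.6]}
    - {"aperture":0.02,"xyz":[0,0,-0.6]}
    - {"aperture":0.02,"xyz":[0,0,-0.6]}
    - {"aperture":0.02,"xyz":[0,0,-0.6]}
    - {"aperture":0.02,"xyz":[0,0,-0.6]}
    - {"aperture":0.02,"xyz":[0,0,-0.3]}
    - {"aperture":0.02}
    - {"aperture":0.02}

```text
t: 4.85
position: [0.4702, -0.2863, 0.337]
ee_rot: [0.0, 0.992, 0.123, 0.0]
contact_force: [0.2, -0.4, -1.6]
finger_gap: 0.0268
gripper_force: 26.7
```

Run:
```python
from h import *
tool([.50,.06,.33]); im,K,W=cam("wrist"); save(im,"w4.png"); print(robot.state()["joint_positions"])
```

```text
tool delta [ 0.1135 -0.3286  0.0069] from [ 0.4702 -0.2863  0.337 ] F [ 0.2 -0.4 -1.6]
[-6.68758897e-01  1.55012739e-01  3.75222676e-01  1.79256370e+00
  3.13922851e-06  2.22600139e+00]
```

In the tool's units: -0.1 rad is -0.025.

Call:
step_hand:
  moves:
    - {"aperture":0.02,"rz":-0.025}
    - {"aperture":0.02,"rz":-0.025}
    - {"aperture":0.02,"rz":-0.025}
    - {"aperture":0.02,"rz":-0.025}
    - {"aperture":0.02,"rz":-0.025}
    - {"aperture":0.02,"rz":-0.025}
    - {"aperture":0.02}

```text
t: 5.6
position: [0.4696, -0.2858, 0.3349]
ee_rot: [-0.002, 0.912, 0.411, -0.001]
contact_force: [-0.7, -0.7, 0.7]
finger_gap: 0.0272
gripper_force: 26.7
```

Run:
```python
from h import *
tool([.48,.085,.337]); print(robot.state()["joint_positions"])
```

```text
tool delta [ 0.2847 -0.2379 -0.0013] from [ 0.4696 -0.2858  0.3349] F [-0.7 -0.7  0.7]
[-6.68752402e-01  1.55415945e-01  3.73589237e-01  1.79263134e+00
  1.13635566e-05  1.62616275e+00]
```

In the tool's units: 0.025 m is 0.5, -0.021 m is -0.42.

Call:
step_hand:
  moves:
    - {"aperture":0.02,"xyz":[0.2,-0.16,0]}
    - {"aperture":0.02,"xyz":[0.4,-0.34,0]}
    - {"aperture":0.02,"xyz":[0.5,-0.42,0]}
    - {"aperture":0.02,"xyz":[0.5,-0.42,0]}
    - {"aperture":0.02,"xyz":[0.5,-0.42,0]}
    - {"aperture":0.02,"xyz":[0.5,-0.42,0]}
    - {"aperture":0.02,"xyz":[0.5,-0.42,0]}
    - {"aperture":0.02,"xyz":[0.5,-0.42,0]}
    - {"aperture":0.02,"xyz":[0.5,-0.42,0]}
    - {"aperture":0.02,"xyz":[0.5,-0.42,0]}
    - {"aperture":0.02,"xyz":[0.5,-0.42,0]}
    - {"aperture":0.02,"xyz":[0.4,-0.32,0]}
    - {"aperture":0.02,"xyz":[0.2,-0.16,0]}
    - {"aperture":0.02}
    - {"aperture":0.02}
    - {"aperture":0.02}

```text
t: 7.2
position: [0.4806, 0.0839, 0.3367]
ee_rot: [0.0, 0.912, 0.41, -0.0]
contact_force: [0.5, -0.5, 0.1]
finger_gap: 0.0271
gripper_force: 26.7
```

Run:
```python
from h import *
im,K,W=cam("wrist"); save(im,"w5.png"); np.savez("/tmp/w5",im=im,K=K,W=W); print(proj(K,W,[.58,.172,.235]))
```

```text
[343.08289277   7.08528756]
```

View pics/w5.png

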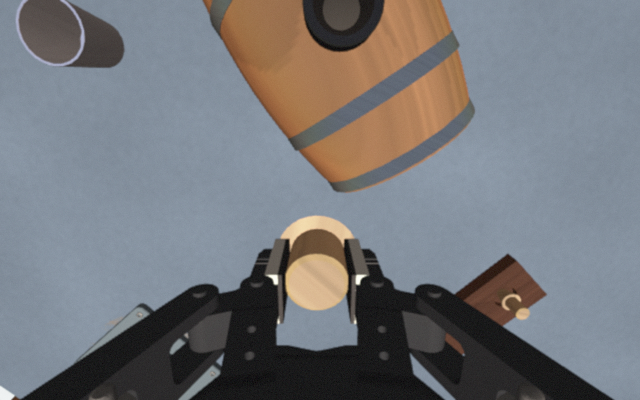

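The collar is at the top edge of the wrist view, about (343,10), and cut off; the held bung is at (317,260). I'll move closer.

In the tool's units: 0.02 m is 0.4, 0.015 m is 0.3.

Call:
step_hand:
  moves:
    - {"aperture":0.02,"xyz":[0.3,0,0]}
    - {"aperture":0.02,"xyz":[0.4,0,0]}
    - {"aperture":0.02,"xyz":[0.3,0,0]}
    - {"aperture":0.02}
    - {"aperture":0.02}

```text
t: 7.75
position: [0.5137, 0.1214, 0.3366]
ee_rot: [0.0, 0.912, 0.41, -0.001]
contact_force: [0.1, -0.4, -0.5]
finger_gap: 0.0271
gripper_force: 26.7
```

Add to h.py:
```python
def crop_dark(im,x0,y0,x1,y1,vmax=60):
    g=cv2.inRange(cv2.cvtColor(im,cv2.COLOR_RGB2HSV)[y0:y1,x0:x1],(0,0,0),(180,255,vmax))
    return g
```

Run:
```python
from h import *
im,K,W=cam("wrist"); save(im,"w6.png"); np.savez("/tmp/w6",im=im,K=K,W=W); p=proj(K,W,[.58,.172,.235]); print(p)
x,y=p.astype(int); y0=max(0,y-65); cv2.imwrite("pics/w6c.png",cv2.resize(im[y0:y+65,x-65:x+65,::-1],None,fx=4.5,fy=4.5)); print(x-65,y0)
```

```text
[341.58326331  91.73379542]
276 26
```

View pics/w6c.png

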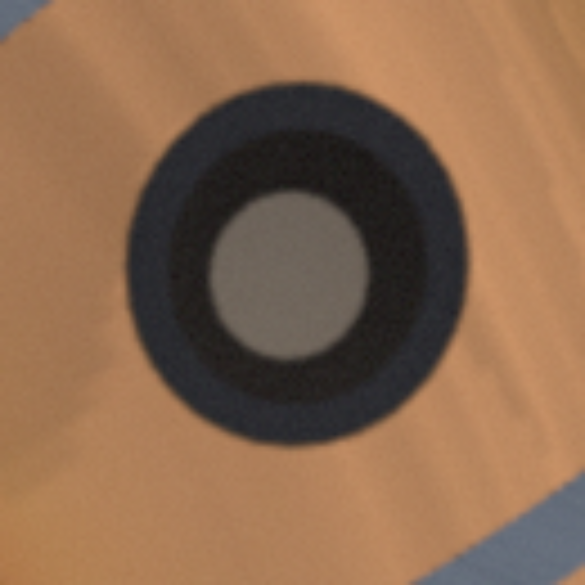

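The crop shows the collar whole: outer edge centred near crop (297,265), bore mouth an ellipse spanning x 168–428, y 128–405. That puts the centre at about pixel (342,85). I'll fit the mouth edge.

Run:
```python
from h import *
from scipy.optimize import minimize_scalar
d=np.load("/tmp/w6.npz"); im,K,W=d["im"],d["K"],d["W"]; t=np.load("/tmp/top.npz"); s=np.load("/tmp/scene.npz")
g=cv2.GaussianBlur(im,(0,0),1.0)[26:156,276:406].max(2)
for nm,th,dia in(("bore",39,.039),("outer",70,.052)):
    m=(g<th).astype(np.uint8); m=cv2.morphologyEx(m,cv2.MORPH_OPEN,np.ones((3,3)))
    c=max(cv2.findContours(m,0,1)[0],key=cv2.contourArea); h=cv2.convexHull(c).reshape(-1,2)+[276,26]
    e=cv2.fitEllipse(h.astype(np.float32)); print(nm,np.round(e[0],1),np.round(e[1],1))
    for z in(.22,.225,.23,.235,.24,.245,.25):
        P=np.array([onz(K,W,u,v,z)[:2] for u,v in h]); (cx,cy),r=cv2.minEnclosingCircle(P.astype(np.float32)); c0=onz(K,W,*e[0],z)
        area=cv2.contourArea(P.astype(np.float32)); print(z,(2*np.sqrt(area/np.pi)).round(4),c0.round(4),"top",proj(t["K"],t["W"],c0).round(1),"scene",proj(s["K"],s["W"],c0).round(1))
```

```text
bore [341.9  84. ] [57.4 59.6]
0.22 0.0391 [0.5847 0.1755 0.22  ] top [270.  148.5] scene [373.  205.6]
0.225 0.0382 [0.5843 0.1755 0.225 ] top [269.6 148.3] scene [373.2 203.9]
0.23 0.0374 [0.5838 0.1756 0.23  ] top [269.3 148. ] scene [373.4 202.3]
0.235 0.0366 [0.5833 0.1756 0.235 ] top [269.  147.7] scene [373.5 200.6]
0.24 0.0357 [0.5828 0.1756 0.24  ] top [268.7 147.4] scene [373.7 198.9]
0.245 0.0349 [0.5823 0.1757 0.245 ] top [268.3 147.1] scene [373.8 197.2]
0.25 0.0341 [0.5819 0.1757 0.25  ] top [268.  146.8] scene [374.  195.5]
outer [341.5  84.2] [73.7 78.7]
0.22 0.0523 [0.5844 0.1756 0.22  ] top [269.9 148.7] scene [373.  205.5]
0.225 0.0512 [0.5839 0.1756 0.225 ] top [269.6 148.4] scene [373.2 203.9]
0.23 0.0501 [0.5835 0.1756 0.23  ] top [269.3 148.1] scene [373.3 202.2]
0.235 0.049 [0.583  0.1757 0.235 ] top [269.  147.8] scene [373.5 200.5]
0.24 0.0479 [0.5825 0.1757 0.24  ] top [268.6 147.5] scene [373.6 198.8]
0.245 0.0468 [0.582  0.1757 0.245 ] top [268.3 147.2] scene [373.8 197.1]
0.25 0.0456 [0.5816 0.1758 0.25  ] top [268.  146.9] scene [374.  195.4]
```

Ellipse size gives a mouth z of about 0.226, and the scene rim agrees. Mouth centre is (0.584, 0.1755), with the crown at 0.213 beneath, so this is plausible.

Run:
```python
from h import *
tool([.584,.1755,.285])
```

```text
tool delta [0.0873 0.0168 0.0518] from [0.5136 0.1213 0.3368] F [-0.6  0.2 -0.3]
```

In the tool's units: 0.025 m is 0.5, 0.018 m is 0.36.

Call:
step_hand:
  moves:
    - {"aperture":0.02,"xyz":[0.26,0.06,0]}
    - {"aperture":0.02,"xyz":[0.5,0.1,0]}
    - {"aperture":0.02,"xyz":[0.5,0.1,0]}
    - {"aperture":0.02,"xyz":[0.36,0.06,0]}
    - {"aperture":0.02,"xyz":[0.14,0.02,0]}
    - {"aperture":0.02,"xyz":[0,0,0.2]}
    - {"aperture":0.02,"xyz":[0,0,0.34]}
    - {"aperture":0.02,"xyz":[0,0,0.3]}
    - {"aperture":0.02,"xyz":[0,0,0.16]}
    - {"aperture":0.02}
    - {"aperture":0.02}

```text
t: 8.9
position: [0.5846, 0.1766, 0.2875]
ee_rot: [0.0, 0.912, 0.411, 0.0]
contact_force: [0.1, -0.2, 0.1]
finger_gap: 0.0264
gripper_force: 26.7
```

Run:
```python
from h import *
tool([.584,.1755,.26])
a=[cam("wrist")[0],cam("scene")[0]]; save(a[0],"w7.png"); 
h=np.zeros((440,800,3),np.uint8); h[:400,:440]=a[0][:,100:540]; h[:360,450:800]=cv2.resize(a[1][160:232,340:410],(350,360)); save(h,"w7s.png")
```

```text
tool delta [-0.0012  0.0002  0.0275] from [0.5846 0.1766 0.2875] F [ 0.1 -0.2  0.1]
```

View pics/w7s.png

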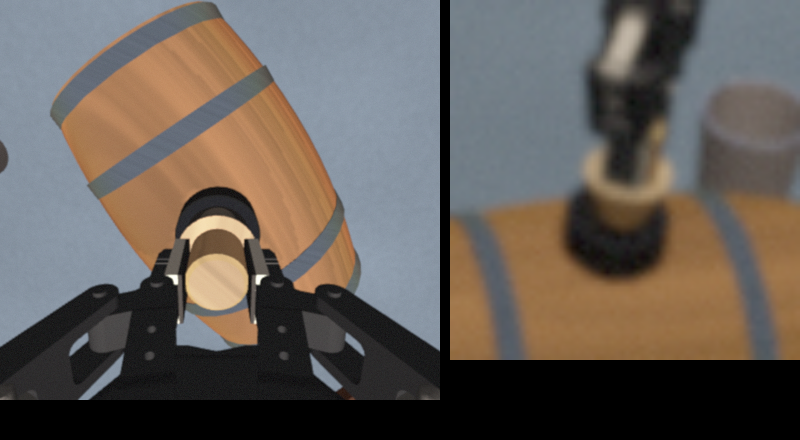

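The wrist view shows the bung's foot over the collar at (217,210). In the scene crop the shoulder is centred near x 628 and the collar near x 616, so I'll check that offset numerically.

Run:
```python
from h import *
s=np.load("/tmp/scene.npz"); K,W=s["K"],s["W"]
for z in (.226,.232,.258): print(z,proj(K,W,[.584,.1755,z]).round(1))
b,_,_=cam("scene"); hsv=cv2.cvtColor(b,cv2.COLOR_RGB2HSV)[185:210,355:395]
m=cv2.inRange(hsv,(12,30,150),(30,140,255)); k,l,st,c=cv2.connectedComponentsWithStats(m)
print([(c[i]+[355,185],st[i]+[355,185,0,0,0]) for i in range(1,k) if st[i,4]>10])
print(onz(K,W,375.6,194.4,.258), onz(K,W,373.6,194.4,.258))
```

```text
0.226 [373.2 203.6]
0.232 [373.5 201.7]
0.258 [374.6 193.5]
[(array([368.125, 193.5  ]), array([367, 191,   3,   6,  16])), (array([381.09090909, 196.03030303]), array([376, 192,   9,   8,  33]))]
[0.58768517 0.17637644 0.258     ] [0.58629909 0.17177588 0.258     ]
```

In the tool's units: 0.005 m is 0.1, 0.003 m is 0.06.

Call:
step_hand:
  moves:
    - {"aperture":0.02,"xyz":[-0.02,0,0.06]}
    - {"aperture":0.02,"xyz":[0,0,0.1]}
    - {"aperture":0.02,"xyz":[0,0,0.1]}
    - {"aperture":0.02,"xyz":[0,0,0.06]}
    - {"aperture":0.02,"xyz":[0,0,0.04]}
    - {"aperture":0.02}
    - {"aperture":0.02}

```text
t: 9.75
position: [0.584, 0.1761, 0.2688]
ee_rot: [0.0, 0.912, 0.411, -0.0]
contact_force: [-0.1, -0.9, 0.3]
finger_gap: 0.0266
gripper_force: 26.7
```

Call:
step_hand:
  moves:
    - {"aperture":0.02,"xyz":[0,0,0.02]}
    - {"aperture":0.02,"xyz":[0,0,0.02]}
    - {"aperture":0.02,"xyz":[0,0,0.02]}
    - {"aperture":0.02}

```text
t: 10.15
position: [0.5838, 0.1754, 0.2662]
ee_rot: [0.001, 0.912, 0.411, -0.0]
contact_force: [-2.4, -4.0, 3.3]
finger_gap: 0.0267
gripper_force: 27.0
```

Side contact pushes towards tool -x; I'll ease that way.

In the tool's units: -0.001 m is -0.02, 0.0003 m is 0.006.

Call:
step_hand:
  moves:
    - {"aperture":0.02,"xyz":[-0.02,0.006,-0.02]}
    - {"aperture":0.02,"xyz":[-0.02,0,0]}
    - {"aperture":0.02}

```text
t: 10.45
position: [0.5834, 0.1752, 0.2666]
ee_rot: [-0.001, 0.912, 0.411, 0.001]
contact_force: [-0.1, 0.7, -0.1]
finger_gap: 0.027
gripper_force: 26.7
```

Call:
step_hand:
  moves:
    - {"aperture":0.02,"xyz":[-0.01,0,0.02]}
    - {"aperture":0.02,"xyz":[0,0,0.02]}
    - {"aperture":0.02}

```text
t: 10.75
position: [0.5834, 0.1749, 0.2659]
ee_rot: [-0.0, 0.912, 0.411, 0.002]
contact_force: [1.7, 2.4, 3.9]
finger_gap: 0.0269
gripper_force: 27.0
```

In the tool's units: 0.001 m is 0.02.

Call:
step_hand:
  moves:
    - {"aperture":0.02,"xyz":[0.02,0,0]}
    - {"aperture":0.02}

```text
t: 10.95
position: [0.5835, 0.175, 0.2659]
ee_rot: [0.0, 0.912, 0.411, 0.001]
contact_force: [-0.4, 1.0, 6.5]
finger_gap: 0.027
gripper_force: 27.2
```

Call:
step_hand:
  moves:
    - {"aperture":0.02,"xyz":[0,0,0.02]}
    - {"aperture":0.02}

```text
t: 11.15
position: [0.5835, 0.175, 0.2654]
ee_rot: [0.0, 0.912, 0.411, 0.001]
contact_force: [0.0, 0.3, 7.2]
finger_gap: 0.0272
gripper_force: 27.4
```

It is centred and seated against the taper (pure vertical force). I'll ease up, then let go.

In the tool's units: -0.001 m is -0.02.

Call:
step_hand:
  moves:
    - {"aperture":0.02,"xyz":[0,0,-0.02]}
    - {"aperture":0.02}

```text
t: 11.35
position: [0.5835, 0.175, 0.2654]
ee_rot: [0.0, 0.912, 0.411, 0.0]
contact_force: [0.1, 0.5, 5.4]
finger_gap: 0.0274
gripper_force: 27.2
```

Call:
step_hand:
  moves:
    - {"aperture":0.03}
    - {"aperture":0.036}
    - {"aperture":0.045}
    - {"aperture":0.06}
    - {"aperture":0.06}
    - {"aperture":0.06}

```text
t: 11.95
position: [0.5833, 0.1749, 0.2646]
ee_rot: [-0.0, 0.912, 0.411, -0.0]
contact_force: [0.2, 0.4, -0.6]
finger_gap: 0.0603
gripper_force: 0.0
```

In the tool's units: -0.03 m is -0.6, -0.02 m is -0.4.

Call:
step_hand:
  moves:
    - {"aperture":0.06,"xyz":[0,0,-0.1]}
    - {"aperture":0.06,"xyz":[0,0,-0.3]}
    - {"aperture":0.06,"xyz":[0,0,-0.4]}
    - {"aperture":0.06,"xyz":[0,0,-0.4]}
    - {"aperture":0.06,"xyz":[-0.4,0,-0.2]}
    - {"aperture":0.06,"xyz":[-0.6,0,0]}
    - {"aperture":0.06,"xyz":[-0.6,0,0]}
    - {"aperture":0.0,"xyz":[-0.4,0,0]}
    - {"aperture":0.0}
    - {"aperture":0.0}
  squeeze: 40

```text
t: 12.95
position: [0.5174, 0.1, 0.3355]
ee_rot: [0.0, 0.912, 0.411, 0.001]
contact_force: [0.7, -0.6, -0.2]
finger_gap: 0.0165
gripper_force: 0.0
```

Run:
```python
from h import *
s=robot.state();print(s["contact_force"])
a,K,W=cam("wrist"); b,_,_=cam("scene"); np.savez("/tmp/w8",im=a,K=K,W=W)
print(proj(K,W,[.5835,.175,.266]).round(1))
h=np.zeros((440,800,3),np.uint8); h[:400,:440]=a[:,100:540]; h[:360,450:800]=cv2.resize(b[160:232,340:410],(350,360)); save(h,"w8s.png")
```

```text
[ 0.70030068 -0.64170447 -0.16503032]
[317.4  55.4]
```

View pics/w8s.png

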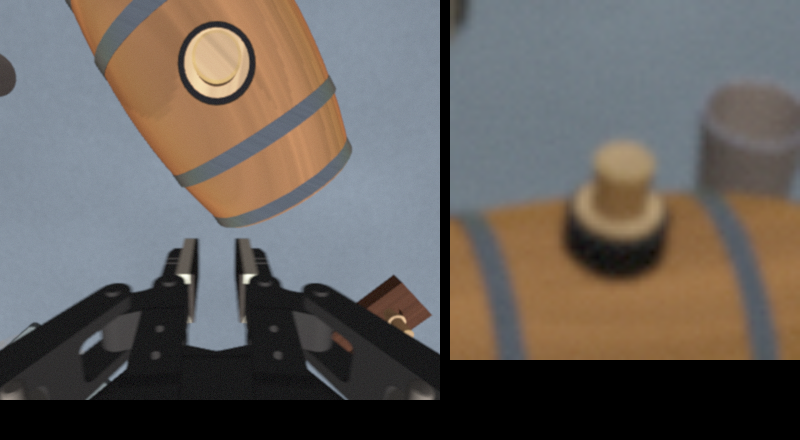

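The bung sits upright and centred in the collar (knob top at (316,56) against a predicted (317,55)). Next: fingers shut, back over it, and descend.

In the tool's units: 0.03 m is 0.6, 0.018 m is 0.36.

Call:
step_hand:
  moves:
    - {"aperture":0,"xyz":[0.3,0,0]}
    - {"aperture":0,"xyz":[0.6,0,0]}
    - {"aperture":0,"xyz":[0.6,0,0]}
    - {"aperture":0,"xyz":[0.36,0,0]}
    - {"aperture":0,"xyz":[0.12,0,0]}
    - {"aperture":0}

```text
t: 13.65
position: [0.5831, 0.1751, 0.3337]
ee_rot: [-0.0, 0.911, 0.412, -0.001]
contact_force: [0.8, -0.1, -0.3]
finger_gap: -0.0
gripper_force: 0.0
```

Run:
```python
from h import *
tool([.5835,.175,.298])
```

```text
tool delta [0.0002 0.0004 0.0357] from [0.5831 0.1751 0.3337] F [ 0.8 -0.1 -0.3]
```

In the tool's units: 0.012 m is 0.24, 0.01 m is 0.2.

Call:
step_hand:
  moves:
    - {"aperture":0,"xyz":[0,0,0.16]}
    - {"aperture":0,"xyz":[0,0,0.24]}
    - {"aperture":0,"xyz":[0,0,0.2]}
    - {"aperture":0,"xyz":[0,0,0.1]}
    - {"aperture":0}
    - {"aperture":0}

```text
t: 14.25
position: [0.5825, 0.1739, 0.3001]
ee_rot: [0.0, 0.912, 0.411, 0.0]
contact_force: [-0.6, -0.2, 0.0]
finger_gap: 0.0001
gripper_force: 0.0
```

Call:
step_hand:
  moves:
    - {"aperture":0,"xyz":[0,0,0.02]}
    - {"aperture":0,"xyz":[0,0,0.02]}
    - {"aperture":0,"xyz":[0,0,0.02]}
    - {"aperture":0,"xyz":[0,0,0.02]}
    - {"aperture":0}

```text
t: 14.75
position: [0.5827, 0.1742, 0.2956]
ee_rot: [-0.0, 0.912, 0.411, -0.0]
contact_force: [1.2, -0.1, 0.0]
finger_gap: -0.0001
gripper_force: 0.0
```

In the tool's units: 0.001 m is 0.02.

Call:
step_hand:
  moves:
    - {"aperture":0,"xyz":[0,0,0.02]}
    - {"aperture":0,"xyz":[0,0,0.02]}
    - {"aperture":0,"xyz":[0,0,0.02]}
    - {"aperture":0}
  only: "pos|contact"

```text
position: [0.5826, 0.1741, 0.2926]
contact_force: [-0.9, -0.2, -0.2]
```

Call:
step_hand:
  moves:
    - {"aperture":0,"xyz":[0,0,0.02]}
    - {"aperture":0}
  only: "pos|contact"

```text
position: [0.5827, 0.1742, 0.2917]
contact_force: [-0.2, 0.2, 0.3]
```

Call:
step_hand:
  moves:
    - {"aperture":0,"xyz":[0,0,0.02]}
    - {"aperture":0}
  only: "pos|contact"

```text
position: [0.5828, 0.1741, 0.291]
contact_force: [0.8, -0.8, 0.4]
```

In the tool's units: 0.001 m is 0.02.

Call:
step_hand:
  moves:
    - {"aperture":0,"xyz":[0,0,0.02]}
    - {"aperture":0}
  only: "pos|contact"

```text
position: [0.5829, 0.1741, 0.2909]
contact_force: [-0.6, -0.4, 4.8]
```

Call:
step_hand:
  moves:
    - {"aperture":0,"xyz":[0,0,0.02]}
    - {"aperture":0}
  only: "pos|contact"

```text
position: [0.5829, 0.1742, 0.2906]
contact_force: [-1.0, 0.6, 7.3]
```

Call:
step_hand:
  moves:
    - {"aperture":0,"xyz":[0,0,0.02]}
    - {"aperture":0}
  only: "pos|contact"

```text
position: [0.5829, 0.1742, 0.29]
contact_force: [-0.1, -0.4, 7.0]
```

Sliding at about 7–8 N. I'll continue slowly, reading each millimetre.

In the tool's units: 0.001 m is 0.02.

Call:
step_hand:
  moves:
    - {"aperture":0,"xyz":[0,0,0.02]}
    - {"aperture":0}
  only: "pos|contact"

```text
position: [0.5829, 0.1742, 0.2891]
contact_force: [-1.8, -0.7, 8.6]
```

Call:
step_hand:
  moves:
    - {"aperture":0,"xyz":[0,0,0.02]}
    - {"aperture":0}
  only: "pos|contact"

```text
position: [0.5829, 0.1742, 0.2881]
contact_force: [-1.3, -0.2, 7.9]
```

Call:
step_hand:
  moves:
    - {"aperture":0,"xyz":[0,0,0.02]}
    - {"aperture":0}
  only: "pos|contact"

```text
position: [0.5829, 0.1741, 0.2872]
contact_force: [-1.9, -0.9, 7.8]
```

In the tool's units: 0.001 m is 0.02.

Call:
step_hand:
  moves:
    - {"aperture":0,"xyz":[0,0,0.02]}
    - {"aperture":0}
  only: "pos|contact"

```text
position: [0.583, 0.1742, 0.2872]
contact_force: [-1.8, -0.2, 10.2]
```

Call:
step_hand:
  moves:
    - {"aperture":0,"xyz":[0,0,0.02]}
    - {"aperture":0}
  only: "pos|contact"

```text
position: [0.583, 0.1742, 0.2871]
contact_force: [-2.6, -0.7, 11.4]
```

In the tool's units: 0.001 m is 0.02.

Call:
step_hand:
  moves:
    - {"aperture":0,"xyz":[0,0,0.02]}
    - {"aperture":0}
  only: "pos|contact"

```text
position: [0.583, 0.1741, 0.2871]
contact_force: [-2.5, -1.3, 15.5]
```

Call:
step_hand:
  moves:
    - {"aperture":0,"xyz":[0,0,0.02]}
    - {"aperture":0}
  only: "pos|contact"

```text
position: [0.5831, 0.1742, 0.287]
contact_force: [-4.0, -0.2, 16.6]
```

In the tool's units: 0.0005 m is 0.01.

Call:
step_hand:
  moves:
    - {"aperture":0,"xyz":[0,0,0.01]}
    - {"aperture":0,"xyz":[0,0,0.01]}
    - {"aperture":0}
  only: "pos|contact"

```text
position: [0.5831, 0.1742, 0.287]
contact_force: [-4.9, -1.0, 19.9]
```

Call:
step_hand:
  moves:
    - {"aperture":0}
  only: "pos|contact"

```text
position: [0.5831, 0.1742, 0.287]
contact_force: [-4.6, -1.3, 20.3]
```

Hard stop found (z steady at 0.287), 20 N reached; hold it there.

Call:
step_hand:
  moves:
    - {"aperture":0}
    - {"aperture":0}
    - {"aperture":0}
  only: "pos|contact"

```text
position: [0.5831, 0.1742, 0.287]
contact_force: [-5.0, -1.4, 18.9]
```

Call:
step_hand:
  moves:
    - {"aperture":0}
    - {"aperture":0}
    - {"aperture":0}
  only: "pos|contact"

```text
position: [0.5831, 0.1742, 0.287]
contact_force: [-4.0, -1.7, 19.8]
```

In the tool's units: -0.03 m is -0.6, -0.02 m is -0.4.

Call:
step_hand:
  moves:
    - {"aperture":0,"xyz":[0,0,-0.04]}
    - {"aperture":0,"xyz":[0,0,-0.06]}
    - {"aperture":0,"xyz":[0,0,-0.08]}
    - {"aperture":0,"xyz":[0,0,-0.2]}
    - {"aperture":0,"xyz":[0,0,-0.4]}
    - {"aperture":0,"xyz":[0,0,-0.4]}
    - {"aperture":0,"xyz":[-0.4,0,-0.2]}
    - {"aperture":0,"xyz":[-0.6,0,0]}
    - {"aperture":0,"xyz":[-0.6,0,0]}
    - {"aperture":0,"xyz":[-0.4,0,0]}
    - {"aperture":0}
    - {"aperture":0}

```text
t: 19.75
position: [0.5168, 0.0993, 0.3488]
ee_rot: [-0.0, 0.912, 0.411, 0.0]
contact_force: [0.4, 0.5, 0.3]
finger_gap: 0.0
gripper_force: 0.0
```

Run:
```python
from h import *
a,K,W=cam("wrist"); b,_,_=cam("scene"); t,_,_=cam("top")
print(proj(K,W,[.5835,.175,.262]).round(1))
h=np.zeros((600,800,3),np.uint8); h[:400,:440]=a[:,100:540]; h[:360,450:800]=cv2.resize(b[160:232,340:410],(350,360)); h[400:600,:320]=cv2.resize(t,(320,200)); save(h,"w9s.png")
```

```text
[317.4  57.8]
```

View pics/w9s.png

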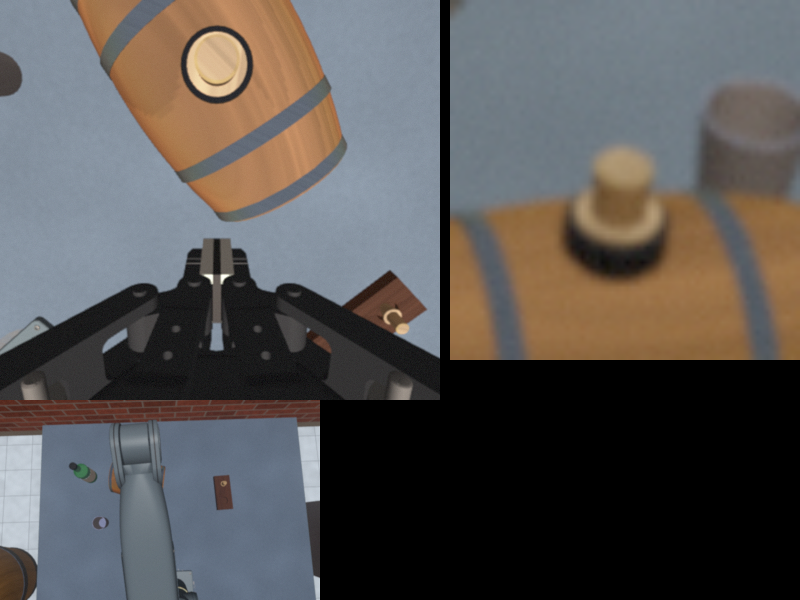

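The bung stands upright and centred in the lowered collar (wrist view (216,60), as predicted). The slim bung, tumbler and bottle have not moved, and the robot is clear.

```bash
python3 -c "
from cell import robot
print(robot.hand_in())"
```

```text
the job is handed in; nothing more can be done
None
```

I set the stouter bung upright in the collar, pressed it about 4 mm down to a firm stop, and held it there at about 20 N for over half a second (highest reading 20.3 N). The slim bung, tumbler and bottle were left in place, and I handed the job in at about 20 s; no verdict was returned.

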